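Clear the melter's lid and hold it open for refilling

TASK

I am about to refill the grey bench melter, but a green mug is standing on its lid and the lid falls shut by itself. Lift the mug off, keeping it upright, and stand it on the work surface beside the melter without dropping it; then open the lid to about 60 degrees from shut and hold it there. The program finishes while the gripper is still holding the lid up at that angle; leave the other jars and the small bowl where they stand.

Things in the scene. Friction and masses are not known exactly. Their poses are not given: they have to be found in the camera images.
- melter: Grey bench melter, fixed to the work surface: 215 mm deep (x), 250 wide (272 over two black side grips), housing 96 high, empty steel well, steel lid. Origin: centre of its underside, z = 0; x points from its front (black panel, dial, red switch; towards the robot) to the hinge at the back, y to its left, z up. Top of the shut lid: 109 mm.
- lid_mat (a point): Centre of the top of the black rubber mat on the lid where the mug stands: with the lid shut 112 mm above the melter's origin and 24 mm behind it (+x). The mat is 114 mm (x) by 196 mm; a thin steel rail runs round it, its top 15 mm above the mat, 120 mm (x) by 202 mm.
- lid_hinge (a point): Middle of the lid's hinge axis, 106 mm behind (+x) and 104 mm above the melter's origin. The axis runs along the melter's y.
- lid (a joint): Opening angle of the lid in rad: 0 shut, growing as the front of the lid goes up, stop at 1.40. No spring or stay: the lid (about 0.55 kg) falls shut from every angle when let go, and weighs about 3 N at the bar.
- lid_grip (a point): Middle of the lid's grip, a round black sleeve 16 mm thick, 86 long, on a bar along the melter's y, on two posts 116 mm apart. Lid shut: 74 mm in front (-x) of and 157 above the melter's origin, 40 mm clear above the lid, 36 behind its front edge, 35 before the rail. 180 mm in front of and 53 above the hinge axis, turning with the lid; the sleeve can turn between the pads.
- mug: Empty green mug on the mat: 101 mm high, 77 wide, wall 4 mm, 0.16 kg. Origin: underside, between cup and handle; the cup's axis is 18.5 mm from it along the mug's +y; the handle on the -y side starts pointing to the melter's left, up to 1 rad frontward or 0.5 back. It may be stood on the table (z = 0), the thin green mat (2 mm) or the cream board (top z = 8 mm; x above 0.64, y above -0.065).
- mug_handle (a point): Middle of the upright part of the mug's handle: 50 mm from the origin along the mug's -y, 65 mm above its underside. The handle is a loop, 12 mm wide (mug's x) there and up to 30 mm near the cup, from 18 to 90 mm in height, out to 57 mm from the origin, with about 25 mm between it and the cup. Held there the mug hangs off-centre: grip it firmly (about 50 N).
- nib_bowl: Bystander: small steel bowl of cocoa nibs, 76 mm wide, 35 mm high. Origin: centre of its underside.
- green_jar: Bystander: glass jar with a green lid, 65 mm wide, 114 mm high. Origin: centre of its underside.
- spice_jar: Bystander: small spice jar with a black cap, 41 mm wide, 105 mm high. Origin: centre of its underside.

How it is judged:
By the outcome, as a careful person would: the job done as asked, in the order asked, and still so for the second after the job is handed in, while the arm keeps its last pose, push and grip.
It also fails if it takes over 61 s, if anything falls off the work surface, if the arm or the gripper's body presses on something with over 40 N, if the wrist force passes 120 N, or if a joint passes its speed limit or range.

ROBOT

A 7-joint arm with a two-finger parallel gripper is mounted at the origin on a cart in front of the work surface, level with it; the furniture and walls round the work are solid. World frame = base frame: x ahead of the robot, y to its left, z up, the work surface at z = 0. Lengths are in mm, angles in rad, forces in N, time in s.
With the tool pointing down it reaches from about 425 to 950 mm from the base axis. Payload 4.7 kg.
Tool frame: the origin (TCP) lies at the very end of the fingers, on their centre line; the grasp point (between the pads) lies 19 mm behind it; z points along the fingers, y is the line along which they close (so a half turn about z gives the same grasp; the last joint's range is limited). The gripper opens to 85 mm and grips with 20 to 120 N. Pads are 22 mm wide; open, the fingers measure 114 mm over their backs; the gripper's body (76 mm by 85 mm) begins 54 mm behind the grasp point. The pads swing forward as they close: fully open they stand 13 mm farther back than shut.
Start: joints at [-0.029, 0.469, -0.049, 1.532, 0.024, 1.141, -0.082], TCP at [675.017, 0.046, 231.335] pointing down, gripper open.
Joint ranges: [-2.59, 2.59], [-0.33, 1.99], [-1.39, 1.29], [0.1, 2.45], [-1.04, 4.18], [0.21, 1.99], [-2.66, 2.66]. Speed limits (rad/s): [2.57, 2.57, 3.14, 3.14, 3.14, 3.14, 3.14].

INTERFACE

Orientations are given as a unit quaternion [w, x, y, z].
In Python, from plant import get_obs, get_image, get_calibration, hand_in gives the robot as it stands.
- The arm moves only by the tool step_arm, never from a script. Its argument "deltas" is a list of rows, each a list of 3 entries, a list of its own where there are three numbers: the shift along the tool's x, y, z in m, then the turn about the tool's z in rad, then the opening, from 0 (shut) to 1 (fully open). A call has 1 to 20 rows; each row is the pose to reach, as a shift and turn from the pose commanded when the call began, along the tool's axes at that moment; what a row does not reach only later rows make up. A row lasts 1/8 s, in which the tool goes at most 62.5 mm and 10.7 degrees, less where a joint would pass 70% of its speed; a pose out of reach is approached as far as the arm can. A call with a gripper value outside its range is refused whole. The fingers move at their own pace and stop on an object; the grip force is fixed at half the most. Time passes only in rows, so rows that repeat a pose let the fingers close. It gives the time, the measured TCP pose, the force, the opening and the grip force at its end, in the units of the state.
- get_obs(): the state, without advancing time (a new reading comes with each control period).
- get_image(name): name is "scene" or "side" or "wrist"; returns the picture (480x640x3 uint8, red, green, blue); there is no depth.
- get_calibration(name): a dict with "K" (3x3 intrinsics, pixels), "cam_to_world" (4x4, takes a point from camera to world coordinates). Camera axes: x right, y up, looking along -z (the intrinsics and any distortion apply to the point x, -y, -z); pixel columns grow to the right and rows downward; lengths in mm; the calibration is good to about 2 mm. A picture is of the moment at which its call begins: read the wrist's pose just before it. get_calibration takes no time and is no camera call; for the wrist camera it gives the pose at the moment of the call.
- hand_in(): hands the job in; it is judged then, once.
The state is a dict: "t": time; "joint_pos": joint angles; "joint_velocities": joint speeds; "effort": joint torques, N m; "eef_pos": TCP position; "tcp_rot": TCP orientation; "force": force on the tool from outside, world axes, zero at the start; "torque": the same for the moment, N m; "grip_width": finger opening in mm; "finger_force": force on a finger pad.
Only numpy, scipy, OpenCV 4.12 (cv2) and the standard library are available. Lean on these libraries where they do the work, as an engineer would, in place of code of your own. Each camera call takes 0.05 s, during which the arm holds its last target. There are 200 camera calls.

## Working session

There is one attempt and no reset: what is moved stays moved. The work goes in short steps, Python scripts to look and compute and a tool call to move; the robot and the scene stay as the last step left them, time stands still between calls to the robot, and variables do not carry over. Pictures are saved under pics/ and viewed, at most 10 in all, crops included, and the job is handed in when it is done.

Besides the shell and the picture viewer there is one more tool, called after ">>>" as a command line: name --argument value ..., lists and objects as JSON in quotes. step_arm: Moves the arm, as the interface text tells. Its arguments: {"type":"object","properties":{"deltas":{"type":"array"}},"required":["deltas"]}

```bash
mkdir -p pics; ls; python3 - <<'E'
from plant import *
import cv2,numpy as np
for n in("scene","side"):
    cv2.imwrite(f"pics/{n}0.png",get_image(n)[:,:,::-1]); c=get_calibration(n); print(n,{k:np.round(v,3).tolist() for k,v in c.items()})
o=get_obs();print(o)
E
```

```text
pics
scene {'K': [[589.1, 0.0, 330.103], [0.0, 589.1, 230.17], [0.0, 0.0, 1.0]], 'cam_to_world': [[-0.729, 0.298, -0.617, -266.128], [-0.685, -0.33, 0.65, 795.109], [-0.01, 0.896, 0.444, 774.584], [0.0, 0.0, 0.0, 1.0]]}
side {'K': [[498.028, 0.0, 323.813], [0.0, 498.028, 237.979], [0.0, 0.0, 1.0]], 'cam_to_world': [[0.898, 0.289, -0.331, 243.993], [-0.439, 0.562, -0.701, -990.261], [-0.016, 0.775, 0.632, 867.236], [0.0, 0.0, 0.0, 1.0]]}
{'t': 0.1, 'joint_pos': array([-0.02890341,  0.46932798, -0.04857208,  1.53357367,  0.02409318,
        1.14101368, -0.0823202 ]), 'joint_velocities': array([ 8.11368589e-04, -8.06038498e-04,  5.89543482e-05, -2.79539395e-03,
       -4.84830780e-04,  4.84620815e-04,  1.60519615e-04]), 'effort': array([ 5.33060393e-04, -5.11518788e+01, -4.69155551e-02, -2.38390929e+01,
        1.07741368e-02,  4.46335340e-03,  2.13932526e-05]), 'eef_pos': array([6.74471657e+02, 3.84951851e-03, 2.30388751e+02]), 'tcp_rot': array([-5.90674713e-04,  7.07110422e-01,  7.07102607e-01, -6.37030899e-04]), 'force': array([-0.16640929,  0.41241932,  0.46521772]), 'torque': array([ 0.01024888, -0.00600321, -0.01579035]), 'finger_force': 0.0, 'grip_width': 85.05625313050825}
```

View pics/scene0.png

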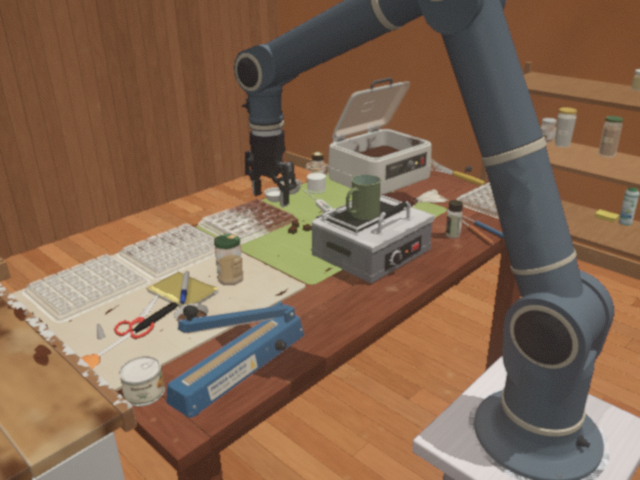

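View pics/side0.png

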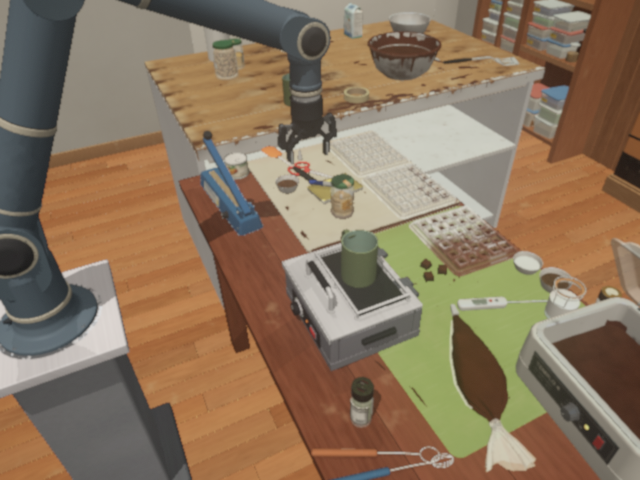

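The scene view shows the melter around (372,235) with the mug at (365,197), its handle on the left. The side view shows the melter at (352,300) and the mug at (359,258). I'll enlarge both.

```bash
python3 - <<'E'
import cv2,numpy as np
a=cv2.imread("pics/scene0.png")[165:285,300:460]; b=cv2.imread("pics/side0.png")[220:370,270:430]
cv2.imwrite("pics/s1.png",cv2.resize(a,None,fx=5,fy=5,interpolation=cv2.INTER_CUBIC))
cv2.imwrite("pics/s2.png",cv2.resize(b,None,fx=4,fy=4,interpolation=cv2.INTER_CUBIC))
E
```

```text
(no output)
```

View pics/s1.png

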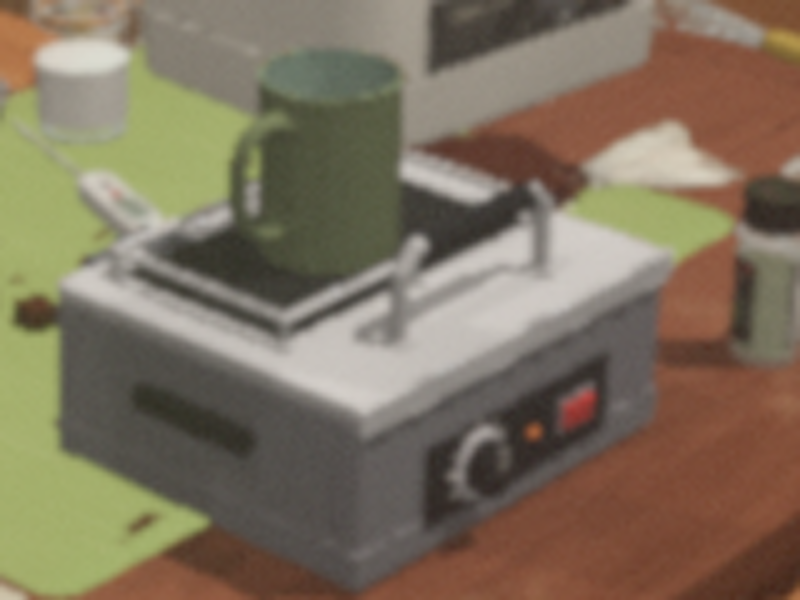

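View pics/s2.png

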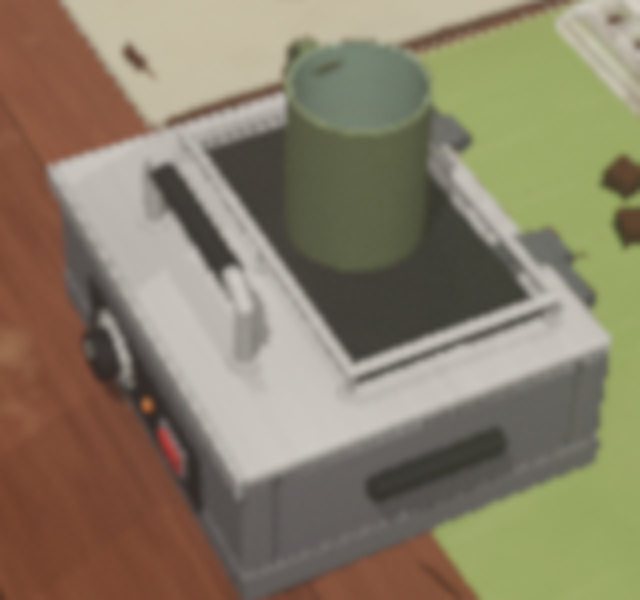

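The scene crop shows the rail corners, lid corners and bar posts. The mug rim is centred near (331,78) and the upright part of the handle is at (241,180). The side crop shows the same features: rim near (358,88), and the handle tip just behind it at (302,45). I'll fit the poses to these.

```bash
cat > h.py <<'E'
import numpy as np,cv2
from plant import get_calibration
def proj(n,P):
    c=get_calibration(n);T=np.linalg.inv(c["cam_to_world"]);p=np.atleast_2d(P)@T[:3,:3].T+T[:3,3]
    p=p*[1,-1,-1];q=p@np.array(c["K"]).T;return q[:,:2]/q[:,2:]
def R(a):return np.array([[np.cos(a),-np.sin(a),0],[np.sin(a),np.cos(a),0],[0,0,1]])
E
python3 - <<'E'
from h import *
from scipy.optimize import least_squares as ls
s=lambda L:np.array(L)/5+[300,165]
d=lambda L:np.array(L)/4+[270,220]
M1=[(-36,101,127),(84,101,127),(-110,125,109),(-110,-125,109),(-107,125,0),(-74,58,163),(-74,-58,163)]
u1=s([(285,318),(118,252),(362,410),(670,258),(360,585),(415,240),(535,185)])
M2=[(-36,-101,127),(-36,101,127),(84,-101,127),(-110,-125,109),(-110,125,109),(-107,-125,0),(-74,-58,163),(-74,58,163)]
u2=d([(350,375),(187,138),(555,298),(242,485),(50,170),(248,595),(238,275),(155,175)])
f=lambda x:np.vstack([proj("scene",np.array(M1)@R(x[2]).T+[x[0],x[1],0])-u1,proj("side",np.array(M2)@R(x[2]).T+[x[0],x[1],0])-u2])
r=ls(lambda x:f(x).ravel(),[620,-230,0],x_scale=[100,100,.3],loss="soft_l1");x=r.x
print(x,np.round(f(x),1).tolist())
W=lambda p:R(x[2])@p+[x[0],x[1],0]
print("mat",W([24,0,112]),"grip",W([-74,0,157]),"hinge",W([106,0,104]))
g=lambda c:np.vstack([proj("scene",[c[0],c[1],213])-s([(331,78)]),proj("side",[c[0],c[1],213])-d([(358,88)])])
c=ls(lambda c:g(c).ravel(),[620,-230]).x;print("cup",c,g(c))
for a in np.arange(-.6,1.2,.1):
    # handle direction from melter left (+y), a>0 frontward(-x)
    dr=R(x[2])@[-np.sin(a),np.cos(a),0]
    print(round(a,1),((proj("scene",[*(c+68.5*dr[:2]),177])-[300,165])*5).round(),((proj("side",[*(c+65*dr[:2]),200])-[270,220])*4).round())
E
```

```text
[ 6.27008893e+02 -3.11645245e+02 -2.02178907e-02] [[0.5, -1.2], [-0.1, -1.8], [1.3, -0.4], [0.6, -1.9], [-0.3, 2.8], [-2.3, 0.4], [2.5, -2.3], [0.5, -0.9], [-0.5, -1.7], [0.9, -0.6], [-0.9, -1.1], [0.0, -0.6], [-0.6, 4.9], [1.8, 3.3], [-0.9, -6.7]]
mat [ 651.00398755 -312.13044172  112.        ] grip [ 553.02401626 -310.14922341  157.        ] hinge [ 732.98722883 -313.78819582  104.        ]
cup [ 647.17059284 -307.83602094] [[ 0.57726781 -1.44544198]
 [-0.21431724 -0.88808353]]
-0.6 [[205. 146.]] [[370.  27.]]
-0.5 [[208. 151.]] [[358.  27.]]
-0.4 [[213. 156.]] [[346.  27.]]
-0.3 [[219. 160.]] [[334.  28.]]
-0.2 [[226. 165.]] [[322.  29.]]
-0.1 [[235. 169.]] [[311.  31.]]
-0.0 [[244. 173.]] [[300.  34.]]
0.1 [[254. 176.]] [[289.  38.]]
0.2 [[266. 179.]] [[280.  42.]]
0.3 [[277. 182.]] [[270.  47.]]
0.4 [[290. 184.]] [[262.  52.]]
0.5 [[303. 186.]] [[254.  58.]]
0.6 [[316. 187.]] [[248.  65.]]
0.7 [[330. 187.]] [[242.  72.]]
0.8 [[344. 187.]] [[238.  79.]]
0.9 [[357. 187.]] [[234.  87.]]
1.0 [[370. 186.]] [[232.  94.]]
1.1 [[383. 184.]] [[231. 102.]]
```

>>> step_arm --deltas '[[[-0.04,-0.005,-0.03],0,0.6],[[-0.1,-0.012,-0.03],0,0.6],[[-0.16,-0.02,-0.03],0,0.6],[[-0.21,-0.025,-0.03],0,0.6],[[-0.24,-0.028,-0.03],0,0.6],[[-0.24,-0.028,-0.03],0,0.6],[[-0.24,-0.028,-0.03],0,0.6]]'

```text
t: 0.98
eef_pos: [647.2, -238.3, 260.8]
tcp_rot: [-0.001, 0.707, 0.708, 0.0]
force: [-0.2, -0.7, -0.2]
grip_width: 51.4
finger_force: 0.0
```

```bash
python3 - <<'E'
from h import *
from plant import *
o=get_obs();print(o["eef_pos"],o["tcp_rot"],o["grip_width"])
im=get_image("wrist")[:,:,::-1].copy();c=get_calibration("wrist");print(np.round(c["cam_to_world"],2))
cv2.imwrite("pics/w1raw.png",im)
def dot(P,col):
    for p in proj("wrist",P):cv2.circle(im,(int(p[0]),int(p[1])),3,col,-1);print(p.round())
t=np.linspace(0,2*np.pi,24)
dot(np.c_[647+36.5*np.cos(t),-308+36.5*np.sin(t),0*t+213],(0,0,255))
dot([[647,-239.5,177],[647,-239.5,200]],(255,0,255))
dot([[553,-310+43,165],[553,-310-43,165]],(0,255,255))
cv2.imwrite("pics/w1.png",im)
E
```

```text
[ 647.20942183 -238.34840606  260.83635816] [-7.22984089e-04  7.06600696e-01  7.07612023e-01  3.99443611e-04] 51.40152665681404
[[ 1.0000e+00 -0.0000e+00  0.0000e+00  6.4633e+02]
 [ 0.0000e+00  9.6000e-01  2.8000e-01 -1.6591e+02]
 [-0.0000e+00 -2.8000e-01  9.6000e-01  4.0436e+02]
 [ 0.0000e+00  0.0000e+00  0.0000e+00  1.0000e+00]]
[373. 370.]
[372. 357.]
[366. 344.]
[356. 333.]
[343. 324.]
[328. 319.]
[311. 318.]
[295. 321.]
[280. 328.]
[269. 338.]
[261. 350.]
[257. 363.]
[258. 377.]
[262. 390.]
[271. 401.]
[283. 409.]
[296. 415.]
[311. 418.]
[326. 417.]
[341. 413.]
[354. 406.]
[364. 396.]
[371. 384.]
[373. 370.]
[315. 248.]
[315. 260.]
[185. 279.]
[196. 380.]
```

View pics/w1.png

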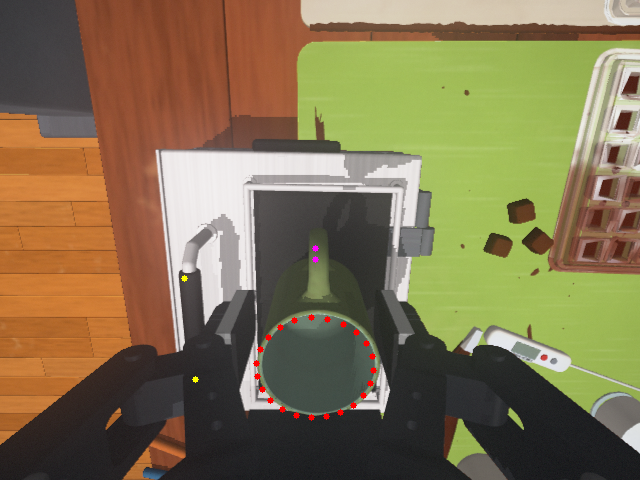

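The wrist view shows the cup rim centred near (318,363), the handle straight along +y at column 319, and the sleeve at (191,279). The cup is at about (649,-305) and the bar is about 4 mm farther out in x than fitted. Next I descend over the handle and close.

>>> step_arm --deltas '[[[0.001,0.002,0.02],0,0.6],[[0.0015,0.002,0.05],0,0.6],[[0.0015,0.002,0.08],0,0.6],[[0.0015,0.002,0.098],0,0.6],[[0.0015,0.002,0.103],0,0.6],[[0.0015,0.002,0.103],0,0.6],[[0.0015,0.002,0.103],0,0.4],[[0.0015,0.002,0.103],0,0.25],[[0.0015,0.002,0.103],0,0.15],[[0.0015,0.002,0.103],0,0.0],[[0.0015,0.002,0.103],0,0.0],[[0.0015,0.002,0.103],0,0.0],[[0.0015,0.002,0.103],0,0.0]]'

```text
t: 2.65
eef_pos: [649.6, -238.1, 159.2]
tcp_rot: [0.0, 0.707, 0.707, 0.001]
force: [-0.4, 2.1, 6.5]
grip_width: 15.6
finger_force: 56.9
```

>>> step_arm --deltas '[[[0,0,-0.005],0,0],[[0,0,-0.015],0,0],[[0,0,-0.03],0,0],[[0,0,-0.045],0,0],[[0,0,-0.06],0,0],[[0,0,-0.06],0,0],[[0,0,-0.06],0,0]]'

```text
t: 3.52
eef_pos: [648.7, -238.4, 218.0]
tcp_rot: [-0.0, 0.707, 0.707, -0.0]
force: [-0.1, -0.0, -1.8]
grip_width: 15.8
finger_force: 56.7
```

```bash
python3 - <<'E'
from h import *
from plant import *
im=get_image("side")[:,:,::-1].copy();cv2.imwrite("pics/l1raw.png",im)
for n,P,c in(("cup",[560,-100,0],38.5),("x",[649.6,-306,160],38.5)):
    t=np.linspace(0,2*np.pi,24)
    for p in proj("side",np.c_[P[0]+c*np.cos(t),P[1]+c*np.sin(t),0*t+P[2]]):cv2.circle(im,(int(p[0]),int(p[1])),1,(0,0,255),-1)
cv2.imwrite("pics/l1.png",cv2.resize(im[110:350,180:480],None,fx=2.5,fy=2.5,interpolation=cv2.INTER_CUBIC))
E
```

```text
(no output)
```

View pics/l1.png

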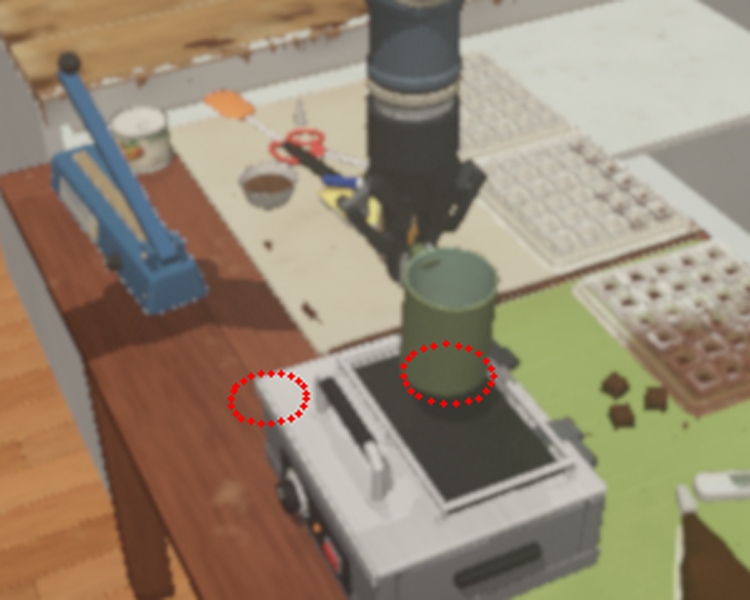

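The side view shows the mug hanging upright and clear of the lid. The wooden spot at (560,-108) is clear, so I carry it there.

>>> step_arm --deltas '[[[0.005,0,-0.015],0,0],[[0.025,-0.005,-0.03],0,0],[[0.06,-0.02,-0.03],0,0],[[0.1,-0.04,-0.03],0,0],[[0.14,-0.06,-0.03],0,0],[[0.175,-0.08,-0.02],0,0],[[0.192,-0.088,0.01],0,0],[[0.197,-0.089,0.05],0,0],[[0.197,-0.089,0.09],0,0],[[0.197,-0.089,0.12],0,0],[[0.197,-0.089,0.145],0,0],[[0.197,-0.089,0.155],0,0],[[0.197,-0.089,0.155],0,0],[[0.197,-0.089,0.155],0,0]]'

```text
t: 5.32
eef_pos: [561.1, -41.1, 64.7]
tcp_rot: [0.001, 0.707, 0.707, 0.001]
force: [0.3, 0.0, -1.2]
grip_width: 15.4
finger_force: 56.8
```

```bash
python3 - <<'E'
from h import *
from plant import *
im=[cv2.resize(get_image("side")[170:320,220:360,::-1],None,fx=2.8,fy=3,interpolation=2),cv2.resize(get_image("scene")[160:310,200:340,::-1],None,fx=2.8,fy=3,interpolation=2)]
cv2.imwrite("pics/p1.png",np.hstack(im))
E
```

```text
(no output)
```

View pics/p1.png

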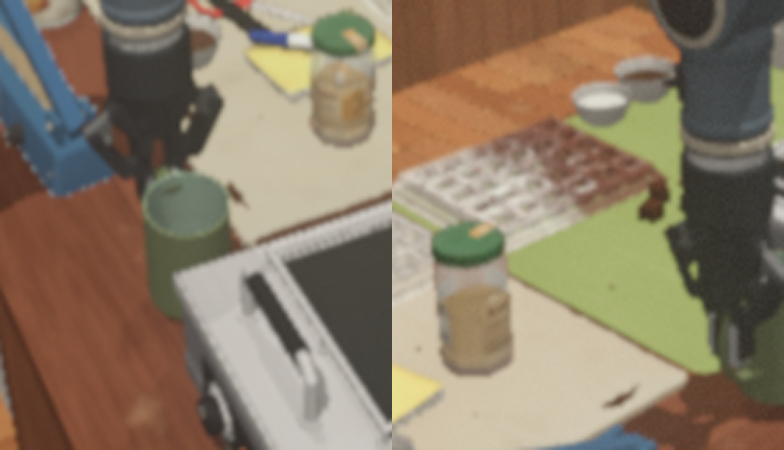

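The mug is upright above clear wood (side crop, 185,250), with its base just above the surface. I lower it slowly.

>>> step_arm --deltas '[[[0,0,0.006],0,0],[[0,0,0.011],0,0],[[0,0,0.014],0,0],[[0,0,0.016],0,0],[[0,0,0.016],0,0],[[0,0,0.016],0,0]]'

```text
t: 6.18
eef_pos: [560.1, -41.1, 47.6]
tcp_rot: [-0.0, 0.707, 0.707, 0.0]
force: [-1.2, 2.3, 1.9]
grip_width: 15.3
finger_force: 57.8
```

>>> step_arm --deltas '[[[0,0,0.001],0,0],[[0,0,0.001],0,0.1],[[0,0,0.001],0,0.2],[[0,0,0.001],0,0.3],[[0,0,0.001],0,0.45],[[0,0,0.001],0,0.5],[[0,0,0.001],0,0.5],[[0,0,-0.01],0,0.5],[[0,0,-0.04],0,0.5],[[0,0,-0.08],0,0.5],[[0,0,-0.14],0,0.5],[[0,0,-0.2],0,0.5],[[0,0,-0.22],0,0.5],[[0,0,-0.22],0,0.5]]'

```text
t: 7.92
eef_pos: [560.9, -41.5, 269.9]
tcp_rot: [0.002, 0.707, 0.707, 0.002]
force: [-0.3, -0.2, 0.0]
grip_width: 42.8
finger_force: 0.0
```

>>> step_arm --deltas '[[[-0.04,0,0],0,0.5],[[-0.1,-0.003,0],0,0.5],[[-0.16,-0.003,0],0,0.5],[[-0.21,-0.003,0],0,0.5],[[-0.25,-0.003,0.01],0,0.5],[[-0.263,-0.003,0.03],0,0.5],[[-0.263,-0.003,0.03],0,0.5],[[-0.263,-0.003,0.03],0,0.5]]'

```text
t: 8.93
eef_pos: [557.6, -302.0, 236.8]
tcp_rot: [-0.001, 0.706, 0.708, 0.0]
force: [1.1, 0.2, 0.3]
grip_width: 42.9
finger_force: 0.0
```

```bash
python3 - <<'E'
from h import *
from plant import *
im=get_image("wrist")[:,:,::-1].copy();o=get_obs();print(o["eef_pos"])
for y in(-261,-304,-347):
    p=proj("wrist",[557,y,157])[0];print(p,proj("wrist",[567,y,157])[0]);cv2.circle(im,(int(p[0]),int(p[1])),2,(0,0,255),-1)
b=np.vstack([cv2.resize(get_image("side")[160:310,220:360,::-1],(280,300),interpolation=2)]*1)
im[:300//2,:140]=cv2.resize(b,(140,150)); cv2.imwrite("pics/b1.png",im)
E
```

```text
[ 557.88052163 -302.09977855  237.50543397]
[314.9507275 184.3470215] [330.98102752 184.40187879]
[314.69673872 249.84681286] [329.89345237 249.89752697]
[314.46786002 308.87110187] [328.91339608 308.91820368]
```

View pics/b1.png

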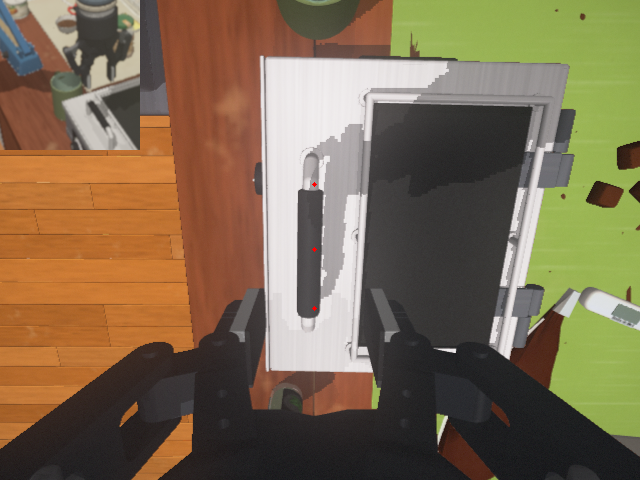

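The wrist view shows the sleeve from (311,190) to (309,317), so its centre is about (554,-309). The inset shows the mug standing upright on the wood. I descend onto the bar and grip it.

>>> step_arm --deltas '[[[-0.006,-0.004,0.03],0,0.5],[[-0.006,-0.004,0.06],0,0.5],[[-0.006,-0.004,0.085],0,0.5],[[-0.006,-0.004,0.1],0,0.5],[[-0.006,-0.004,0.1],0,0.5],[[-0.006,-0.004,0.1],0,0.3],[[-0.006,-0.004,0.1],0,0.2],[[-0.006,-0.004,0.1],0,0.1],[[-0.006,-0.004,0.1],0,0],[[-0.006,-0.004,0.1],0,0],[[-0.006,-0.004,0.1],0,0]]'

```text
t: 10.4
eef_pos: [554.0, -310.8, 138.7]
tcp_rot: [0.001, 0.707, 0.707, 0.001]
force: [-0.1, 0.7, 6.0]
grip_width: 14.3
finger_force: 58.7
```

>>> step_arm --deltas '[[[0,0.002,-0.008],0,0],[[0,0.0053,-0.0155],0,0],[[0,0.0085,-0.023],0,0],[[0,0.012,-0.0305],0,0],[[0,0.016,-0.038],0,0],[[0,0.02,-0.045],0,0],[[0,0.024,-0.052],0,0],[[0,0.029,-0.0585],0,0],[[0,0.029,-0.0585],0,0],[[0,0.029,-0.0585],0,0]]'

```text
t: 11.65
eef_pos: [580.5, -311.2, 196.0]
tcp_rot: [-0.001, 0.707, 0.707, -0.001]
force: [-3.1, -3.7, -4.2]
grip_width: 14.0
finger_force: 58.7
```

>>> step_arm --deltas '[[[0,0.005,-0.006],0,0],[[0,0.01,-0.0125],0,0],[[0,0.016,-0.0185],0,0],[[0,0.0215,-0.0245],0,0],[[-0.001,0.028,-0.03],0,0],[[-0.001,0.034,-0.035],0,0],[[-0.001,0.0405,-0.04],0,0],[[-0.001,0.047,-0.045],0,0],[[-0.001,0.054,-0.049],0,0],[[-0.001,0.061,-0.0535],0,0],[[-0.001,0.0685,-0.057],0,0],[[-0.002,0.076,-0.0605],0,0],[[-0.002,0.0835,-0.0635],0,0],[[-0.002,0.091,-0.0665],0,0],[[-0.002,0.099,-0.069],0,0],[[-0.002,0.107,-0.071],0,0],[[-0.002,0.107,-0.071],0,0],[[-0.002,0.107,-0.071],0,0],[[-0.002,0.107,-0.071],0,0]]'

```text
t: 14.02
eef_pos: [689.3, -313.4, 272.7]
tcp_rot: [0.002, 0.707, 0.707, 0.001]
force: [-6.0, -1.5, 9.3]
grip_width: 14.0
finger_force: 63.2
```

```bash
python3 - <<'E'
from h import *
from plant import *
o=get_obs();p=o["eef_pos"];print(p,o["force"],o["torque"])
v=np.array([p[0]-734,p[2]+19-104]);print(np.linalg.norm(v),187.6,np.degrees(np.arctan2(53,180)),np.degrees(np.arctan2(v[1],-v[0]))-np.degrees(np.arctan2(53,180)))
a=get_image("scene")[140:290,240:440,::-1];b=get_image("side")[140:380,220:440,::-1]
cv2.imwrite("pics/f.png",np.hstack([cv2.resize(a,(400,300),interpolation=2),cv2.resize(b,(275,300),interpolation=2)]))
E
```

```text
[ 689.26675762 -313.40114015  272.6537038 ] [-5.9953385  -1.5223515   9.27163064] [-0.37633976  1.41228581 -0.1995452 ]
192.9118335486226 187.6 16.406772146902625 60.185188906377064
```

View pics/f.png

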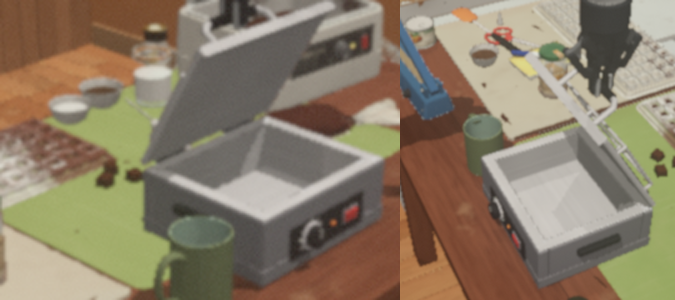

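Both views show the lid raised about 60 degrees in the gripper and the mug upright beside the melter. I let it settle for a moment and check the force.

>>> step_arm --deltas '[[[0,0,0],0,0],[[0,0,0],0,0],[[0,0,0],0,0],[[0,0,0],0,0]]'

```text
t: 14.62
eef_pos: [689.3, -313.4, 272.7]
tcp_rot: [0.002, 0.707, 0.707, 0.001]
force: [-6.4, -1.9, 10.3]
grip_width: 13.5
finger_force: 63.2
```

```bash
python3 - <<'E'
from h import *
from plant import *
from scipy.optimize import least_squares as ls
o=get_obs();print(o["eef_pos"],o["force"])
# lid angle: predict lid corners/edges in both views for angles
im={n:get_image(n)[:,:,::-1].copy() for n in("scene","side")}
out=[]
for n,(x0,y0,w,h) in {"scene":(270,130,130,120),"side":(270,150,130,120)}.items():
    I=cv2.resize(im[n][y0:y0+h,x0:x0+w],None,fx=3,fy=3,interpolation=2)
    for th,col in((50,(255,0,0)),(60,(0,0,255)),(70,(0,255,255))):
        t=np.radians(th);c,s=np.cos(t),np.sin(t);P=[]
        for u,v,y in((-12,5,125),(-216,5,125),(-216,5,-125),(-12,5,-125)):
            P.append(R(-.015)@[106+u*c+v*s,y,104-u*s+v*c]+[628.5,-309,0])
        q=((proj(n,np.array(P))-[x0,y0])*3).astype(int);cv2.polylines(I,[q.reshape(-1,1,2)],False,col,1)
    out.append(I)
cv2.imwrite("pics/ang.png",np.hstack(out))
E
```

```text
[ 689.2515081  -313.39532081  272.68564462] [-6.38750623 -1.89883004 10.34467893]
```

View pics/ang.png

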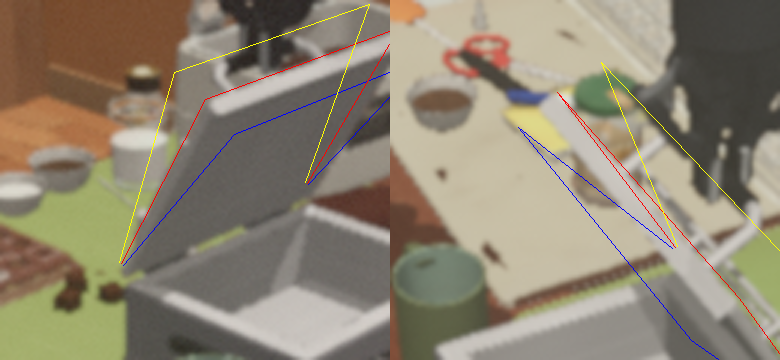

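The lid edge lies on the 60° overlay in both views, the mug is standing upright, and the forces are small and steady. I hand in.

```bash
python3 -c "
from plant import hand_in;print(hand_in())"
```

```text
the job is handed in; nothing more can be done
None
```

The green mug stands upright on the wood beside the melter, and the gripper is holding the lid open at about 60°; the job was handed in at about 15 s, but no verdict came back.

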